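# Sieve the carbide buttons out of the quartzite chips

## Task

Take the hand sieve by its orange handle and shake it side to side, sliding on the catch pan's sprung rails, firmly but never hard knocking the sprung buffers at its ends, the one on the robot's left first and then the right, until all five small carbide buttons have dropped into the pan. Then lift the sieve off with the three quartzite chips still in it, set it down gently in the middle of the black mat and let go; never press the rails down hard, and leave everything else where it is.

Things in the scene. Friction and masses are not known exactly. Their poses are not given: they have to be found in the camera images.
- sieve: Steel hand sieve, frame 150 mm (its x) by 110 mm (y), 40 mm high, walls 4 mm. Slotted floor, top 4 mm above the underside: four bars along x, 12 mm wide, at y = -45, -15, 15, 45 mm, and three open 18 mm slots between. 0.55 to 0.75 kg loaded, balanced under its handle. Origin: centre of underside. Starts on the pan's rails near the middle, axes along the pan's.
- sieve_handle (a point): Middle of the sieve's orange bridge handle, 93 mm above the sieve's underside: a straight bar along the sieve's x, 150 mm long, 16 mm wide (in y), 14 mm tall, free below and beside it except for its posts at x = +-73 mm.
- pan: Fixed blue catch pan with white floor, 178 mm (its x) by 294 mm (y), outer walls 32 mm high; catching space 142 by 210 mm, floor 4 mm thick. At each end a 30 mm high shelf carries a yellow buffer housing, top 64 mm above the table. Origin: centre of the underside, on the table.
- pan_deck (a point): Middle of the pan, 30 mm above the table, the height of the unloaded rails. The two slippery rails run along the pan's y beside the catching space; the sieve's underside rests on them and slides along that y, between lips 8 mm high on the rails' outer edges, 8 mm clear in all.
- rails (a joint): How far the spring-mounted rails (both together) are pressed down, in m: 0 unloaded, 0.009 bottomed, 2.5 N per mm. The standing sieve alone presses them 2 to 3 mm. While knocking, the sieve must keep resting on them (over 0.4 mm); pressing them beyond 7 mm damages them.
- buffer_left (a joint): Compression (m) of the sprung plunger at the pan's +y end (robot's left): 0 free, 0.016 bottomed, 2 N per mm, no preload. Its 24 mm black face, 50 mm above the table, meets the sieve frame's end wall 10 to 30 mm from mid-pan travel; set anew each time and not reported: find it by feel. A knock is 2.5 mm (5 N) or more; over 10 mm (20 N) damages it.
- buffer_right (a joint): The same at the pan's -y end (robot's right), set independently of the other: grows from 0 as the sieve presses it towards -y, 2 N per mm, a knock is 2.5 mm or more, over 10 mm damages it.
- mat: Fixed square black foam-rubber mat, 220 mm by 220 mm, top 14 mm above the table, lying on the other side from the pan. Origin: centre of the underside, on the table.
- foam (a joint): How far the mat's foam is squashed, in m: 0 unloaded, 3 N per mm, 0.009 fully flat. The standing sieve squashes it about 2 mm; beyond 7.5 mm counts as dropped or rammed (more than a few mm of fall).
- button1_center (a point): Centre of dark tungsten-carbide drill-bit button 1: cylinder 10 mm across, 9 mm high, 11 g, slippery on steel. It starts standing on a bar of the sieve floor, and slides off into a slot and drops into the pan when the sieve is shaken briskly (strokes that average about 0.2 m/s and reverse sharply).
- button2_center (a point): Centre of dark tungsten-carbide drill-bit button 2: cylinder 10 mm across, 9 mm high, 11 g, slippery on steel. It starts standing on a bar of the sieve floor, and slides off into a slot and drops into the pan when the sieve is shaken briskly (strokes that average about 0.2 m/s and reverse sharply).
- button3_center (a point): Centre of dark tungsten-carbide drill-bit button 3: cylinder 10 mm across, 9 mm high, 11 g, slippery on steel. It starts standing on a bar of the sieve floor, and slides off into a slot and drops into the pan when the sieve is shaken briskly (strokes that average about 0.2 m/s and reverse sharply).
- button4_center (a point): Centre of dark tungsten-carbide drill-bit button 4: cylinder 10 mm across, 9 mm high, 11 g, slippery on steel. It starts standing on a bar of the sieve floor, and slides off into a slot and drops into the pan when the sieve is shaken briskly (strokes that average about 0.2 m/s and reverse sharply).
- button5_center (a point): Centre of dark tungsten-carbide drill-bit button 5: cylinder 10 mm across, 9 mm high, 11 g, slippery on steel. It starts standing on a bar of the sieve floor, and slides off into a slot and drops into the pan when the sieve is shaken briskly (strokes that average about 0.2 m/s and reverse sharply).
- stone1: Angular pale quartzite chip, about 30 mm each way, 40 g, too big for the slots. Starts lying in the sieve. Origin: centre of the underside.
- stone2: Angular pale quartzite chip, about 30 mm each way, 40 g, too big for the slots. Starts lying in the sieve. Origin: centre of the underside.
- stone3: Angular pale quartzite chip, about 30 mm each way, 40 g, too big for the slots. Starts lying in the sieve. Origin: centre of the underside.
- lens: Bystander: brass-cased hand lens, 65 mm long, 12 mm high. Origin: underside of the round part.
- wedge: Bystander: grey nylon core splitter wedge, 95 mm by 30 mm, 22 mm high. Origin: near the middle of the underside.
- markers: Bystander: red plastic marker holder 70 mm by 50 mm, with pens 95 mm high. Origin: centre of the underside.
- magnet: Bystander: small copper magnet bar, 60 mm by 16 mm by 10 mm. Origin: centre of the underside.
- core: Bystander: quartzite core section 110 mm long, 47 mm across, lying on the cast-iron turntable (190 mm across, 30 mm high). Origin: centre of its underside.
There are look-alikes about, which are no part of the job. There is more than one size of the sieve; the one meant has the size given above.

How it is judged:
By the outcome, as a careful person would: the job done as asked, in the order asked, and still so for the second after the job is handed in, with the robot touching nothing.
It also fails if it takes over 53 s, if anything falls off the work surface, if the arm or the gripper's body presses on something with over 40 N, if the wrist force passes 120 N, or if a joint passes its speed limit or range.

## Robot

A 6-joint arm with a two-finger parallel gripper is mounted at the origin on the work surface. World frame = base frame: x ahead of the robot, y to its left, z up, the work surface at z = 0. Lengths are in m, angles in rad, forces in N, time in s.
With the tool pointing down it reaches from about 0.3 to 0.875 m from the base axis. Payload 6.4 kg.
Tool frame: the origin (TCP) lies midway between the tips of the shut fingers; the grasp point (between the pads) lies 19 mm behind it; z points along the fingers, y is the direction in which the jaws open and shut (so a half turn about z gives the same grasp; the last joint's range is limited). The gripper opens to 85 mm and grips with 20 to 120 N. Pads are 22 mm wide; open, the fingers measure 114 mm over their backs; the gripper's body (76 mm by 85 mm) begins 54 mm behind the grasp point. The pads swing forward as they close: fully open they stand 13 mm farther back than shut.
Start: joints at [1.015, 0.181, 1.607, -0, 1.354, -0.206], TCP at [0.197, 0.54, 0.231] pointing down, gripper open.
Joint ranges: [-2.99, 2.99], [-0.89, 2.07], [0.3, 2.58], [-1.14, 4.28], [0, 2.63], [-3.12, 3.12]. Speed limits (rad/s): [2.57, 2.57, 3.01, 3.14, 3.14, 3.14].

## Interface

Orientations are given as a unit quaternion [w, x, y, z].
In Python, from bench import ctrl, optics, ticket gives the robot as it stands. The module is installed in compiled form; this text tells all that it offers.
- The arm moves only by the tool step_arm, never from a script. Its argument "targets" is text: rows parted by semicolons, each of 6 numbers parted by spaces: the shift along the tool's x, y, z in mm, then the turn, a rotation vector about the tool's x, y, z in rad. In form: dx dy dz rx ry rz; .... A call has 1 to 8 rows; each row is the pose to reach, as a shift and turn from the pose commanded when the call began, along the tool's axes at that moment; what a row does not reach only later rows make up. A row lasts 1/8 s, in which the tool goes at most 62.5 mm and 10.7 degrees, less where a joint would pass 70% of its speed; a pose out of reach is approached as far as the arm can. A call with a gripper value outside its range is refused whole. "grip" is the opening in per cent of the stroke, from 0 (shut) to 100 (fully open), set as the call begins (left out, the last holds). The fingers move at their own pace and stop on an object; the grip force is fixed at half the most. Time passes only in rows, so rows that repeat a pose let the fingers close. It gives the time, the measured TCP pose, the force and the opening at its end, in the units of the state.
- ctrl.get_obs(): the state, without advancing time (a new reading comes with each control period).
- optics.camera(name): name is "scene" or "top" or "wrist"; returns a dict with "image" (480x640x3 uint8, red, green, blue), "mtx" (3x3 intrinsics, pixels), "xyz" and "orientation" of the camera in the world. Camera axes: x right, y up, looking along -z (the intrinsics and any distortion apply to the point x, -y, -z); pixel columns grow to the right and rows downward; lengths in m; the calibration is good to about 2 mm. A picture is of the moment at which its call begins. There is no depth.
- ticket.hand_in(): hands the job in, once; it reports no verdict.
The state is a dict: "time_s": time; "q": joint angles; "dq": joint speeds; "joint_efforts": joint torques, N m; "eef_pos": TCP position; "eef_rot": TCP orientation; "wrist_force": force on the tool from outside, world axes, zero at the start; "torque": the same for the moment, N m; "opening": opening from 0.0 (shut) to 1.0 (fully open).
Only numpy, scipy, OpenCV 4.12 (cv2) and the standard library are available. Lean on these libraries where they do the work, as an engineer would, in place of code of your own. Each camera call takes 0.05 s, during which the arm holds its last target.

## Working session

There is one attempt and no reset: what is moved stays moved. The work goes in short steps, Python scripts to look and compute and a tool call to move; the robot and the scene stay as the last step left them, time stands still between calls to the robot, and variables do not carry over. Pictures are saved under pics/ and viewed, and the job is handed in when it is done.

Besides the shell and the picture viewer there is one more tool, called after ">>>" as name(argument=value, ...) on one line, values as JSON. step_arm: Moves the arm, as the interface text tells. Its arguments: {"type":"object","properties":{"targets":{"type":"string"},"grip":{"type":"number"}},"required":["targets"]}

```bash
mkdir -p pics
python3 - <<'E'
from bench import ctrl, optics, ticket
import cv2,json,numpy as np
o=ctrl.get_obs()
for k,v in o.items(): print(k,np.round(v,4).tolist())
for n in ["scene","top","wrist"]:
    c=optics.camera(n); cv2.imwrite(f"pics/{n}0.png",c["image"][:,:,::-1]); print(n,c["mtx"],c["xyz"],c["orientation"],c.keys())
E
```

```text
time_s 0.0
q [1.0147, 0.1816, 1.608, -0.0, 1.3538, -0.2063]
dq [0.0005, -0.0001, -0.0002, -0.001, 0.0, 0.0024]
joint_efforts [0.0006, -44.4877, -35.1335, -0.0003, 0.009, 0.0]
eef_pos [0.1967, 0.5397, 0.2304]
eef_rot [-0.0003, 0.174, 0.9847, -0.0008]
wrist_force [-0.1307, -0.5596, -0.0325]
torque [0.0092, -0.018, -0.0323]
opening 0.9983
scene [[560.94737639   0.         322.1080785 ]
 [  0.         560.94737639 236.6707951 ]
 [  0.           0.           1.        ]] [ 1.58268164 -0.46489068  0.83475096] [0.74408454 0.40185651 0.25608304 0.46826383] dict_keys(['image', 'mtx', 'xyz', 'orientation'])
top [[519.97007797   0.         320.37180346]
 [  0.         519.97007797 238.40061726]
 [  0.           0.           1.        ]] [0.37378128 0.01774993 1.2579161 ] [-0.69597016 -0.04355089  0.05547032  0.71459912] dict_keys(['image', 'mtx', 'xyz', 'orientation'])
wrist [[331.33272593   0.         326.14564451]
 [  0.         331.33272593 237.0899686 ]
 [  0.           0.           1.        ]] [0.13237008 0.56466249 0.37274594] [ 0.81125023 -0.11413973 -0.07870124  0.56802403] dict_keys(['image', 'mtx', 'xyz', 'orientation'])
```

View pics/scene0.png

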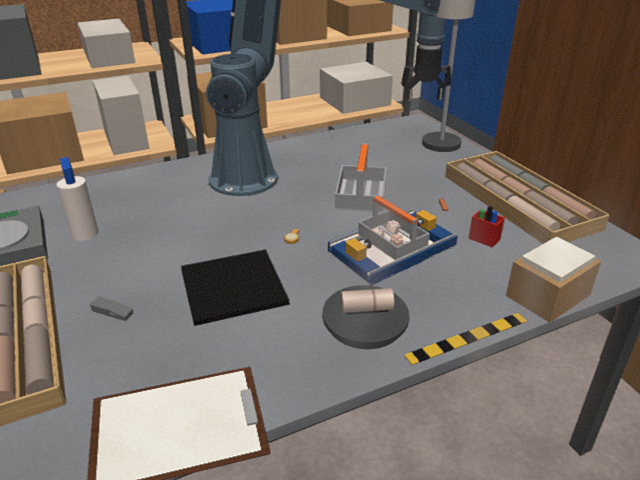

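View pics/top0.png

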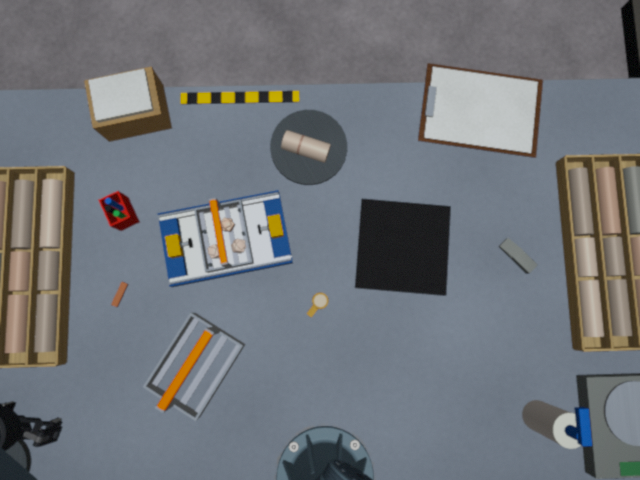

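View pics/wrist0.png

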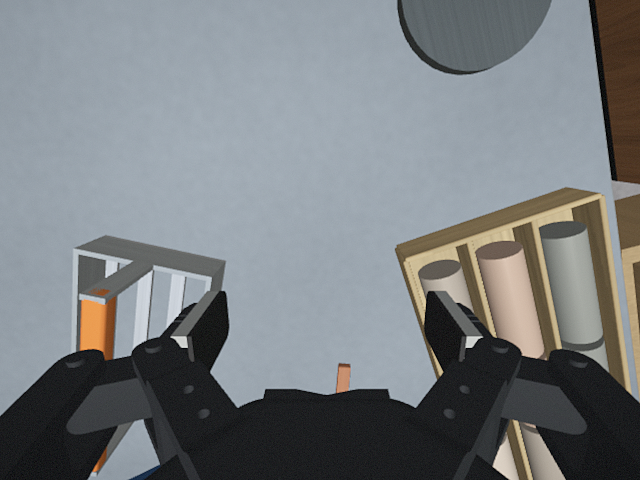

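```bash
cat > h.py <<'E'
import numpy as np,cv2
from scipy.spatial.transform import Rotation as R
def cam(n):
    from bench import optics
    c=optics.camera(n); return c
def save(n,c,f,box=None,s=1):
    im=c["image"][:,:,::-1]
    if box: im=im[box[1]:box[3],box[0]:box[2]]
    im=cv2.resize(im,None,fx=s,fy=s,interpolation=cv2.INTER_CUBIC); cv2.imwrite(f,im)
def Rc(c):
    w,x,y,z=c["orientation"]; return R.from_quat([x,y,z,w]).as_matrix()
def proj(c,P):
    p=(np.atleast_2d(P)-c["xyz"])@Rc(c); p=p*[1,-1,-1]; q=p@np.array(c["mtx"]).T; return q[:,:2]/q[:,2:]
def unproj(c,uv,z):
    uv=np.atleast_2d(uv); d=np.c_[uv,np.ones(len(uv))]@np.linalg.inv(c["mtx"]).T*[1,-1,-1]@Rc(c).T
    t=(z-c["xyz"][2])/d[:,2]; return c["xyz"]+d*t[:,None]
E
python3 - <<'E'
from h import *
c=cam("top"); np.save("pics/top.npy",c,allow_pickle=True)
save("top",c,"pics/t1.png",(140,180,310,300),4.6)
save("top",c,"pics/t2.png",(345,190,465,305),5)
E
```

```text
(no output)
```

View pics/t1.png

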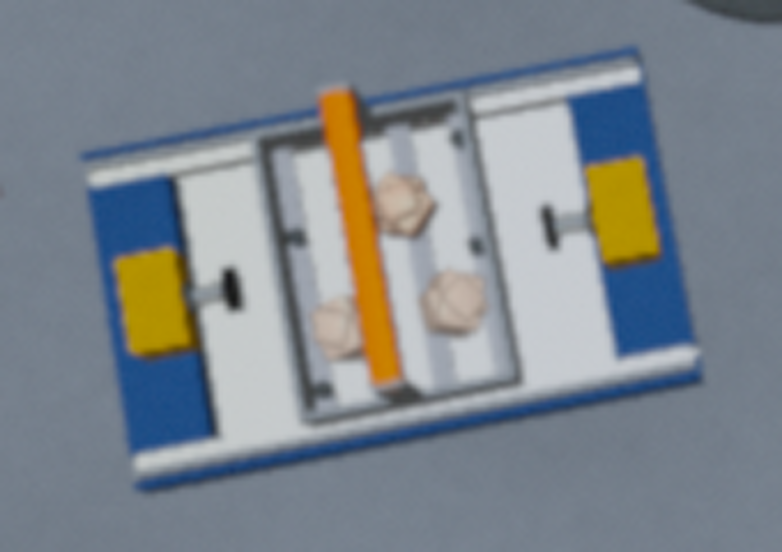

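View pics/t2.png

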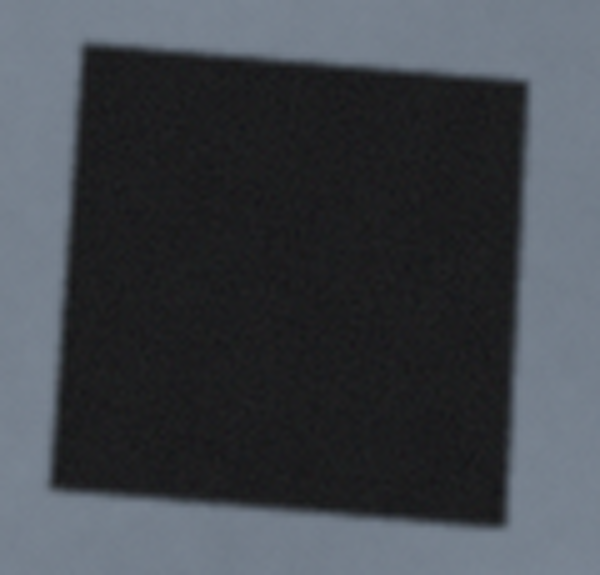

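Run:
```python
from h import *
c=np.load("pics/top.npy",allow_pickle=True).item()
f=lambda p:np.array(p)/4.6+[140,180]-0.4
Z=.032
P=unproj(c,f([(82,156),(637,47),(702,378),(137,490)]),Z)
print("pan corners",P.round(4).tolist(),P.mean(0).round(4))
print(np.linalg.norm(np.diff(P,axis=0),axis=1))
for a,b in((1,0),(2,3)):
    d=P[b]-P[a];print("yaw",np.degrees(np.arctan2(-d[0],d[1])))
for a,b in((3,0),(2,1)):
    d=P[b]-P[a];print("yawx",np.degrees(np.arctan2(d[1],d[0])))
yaw=np.radians(10.5)
o=P.mean(0)
def loc(Q,o=o): 
    d=Q-o;return np.c_[d[:,0]*np.cos(yaw)+d[:,1]*np.sin(yaw),-d[:,0]*np.sin(yaw)+d[:,1]*np.cos(yaw)]
H=unproj(c,f([(114,256),(179,248),(194,349),(130,356),(586,166),(644,157),(660,255),(602,265)]),.064); print("housings",loc(H).round(4).tolist(), loc(H).mean(0))
B=unproj(c,f([(240,290),(545,228)]),.05); print("plungers",loc(B).round(4).tolist())
S=unproj(c,f([(258,140),(466,93),(521,381),(308,422)]),.0675); print("sieve",loc(S).round(4).tolist(),loc(S).mean(0))
h=unproj(c,f([(320,94),(352,90),(399,382),(373,389)]),.1275);print("handle",h.round(4).tolist(),h.mean(0),loc(h).mean(0),[np.degrees(np.arctan2(*(h[i]-h[j])[[1,0]])) for i,j in((0,3),(1,2))])
print(h.mean(0))
g=lambda p:np.array(p)/5+[345,190]-.4
M=unproj(c,g([(84,44),(527,82),(505,525),(52,488)]),.014);print("mat",M.round(4).tolist(),M.mean(0),np.linalg.norm(np.diff(M,axis=0),axis=1))
for i,j in((0,3),(1,2)):print(np.degrees(np.arctan2(*(M[i]-M[j])[[1,0]])))
```

```text
pan corners [[0.6163, 0.3817, 0.032], [0.6673, 0.0933, 0.032], [0.4924, 0.0628, 0.032], [0.4426, 0.3511, 0.032]] [0.5546 0.2222 0.032 ]
[0.29289603 0.17755207 0.29259383]
yaw 10.025350833610164
yaw 9.780910906945584
yawx 10.009305715467471
yawx 9.91104013425664
housings [[0.028, 0.1303], [0.0253, 0.0978], [-0.0266, 0.0992], [-0.0234, 0.131], [0.0242, -0.1104], [0.0227, -0.14], [-0.0282, -0.1379], [-0.0272, -0.1083]] [-0.00065408 -0.00479397]
plungers [[0.0005, 0.0744], [-0.0002, -0.083]]
sieve [[0.0707, 0.0486], [0.0729, -0.0584], [-0.0766, -0.0576], [-0.0748, 0.0496]] [-0.00194985 -0.00445869]
handle [[0.6249, 0.24, 0.1275], [0.6265, 0.2247, 0.1275], [0.4849, 0.2024, 0.1275], [0.4819, 0.2147, 0.1275]] [0.55457506 0.22045411 0.1275    ] [-0.00037875 -0.00173195] [np.float64(10.036396447420485), np.float64(8.92391952177149)]
[0.55457506 0.22045411 0.1275    ]
mat [[0.6452, -0.1087, 0.014], [0.621, -0.325, 0.014], [0.4059, -0.301, 0.014], [0.4293, -0.0851, 0.014]] [ 0.5253521  -0.20497334  0.014     ] [0.21765675 0.21643929 0.21718016]
-6.245015206824502
-6.371024825863538
```

```bash
cat >> h.py <<'E'
def tgt(x,y,z,yawdeg):
    """shift/turn from measured pose; yaw = angle of pan x; tool y along pan y, tool z down"""
    from bench import ctrl
    o=ctrl.get_obs(); w,a,b,c_=o["eef_rot"]; R0=R.from_quat([a,b,c_,w])
    s=np.radians(yawdeg); Yv=np.array([-np.sin(s),np.cos(s),0]); Zv=np.array([0,0,-1.]); Xv=np.cross(Yv,Zv)
    T=R.from_matrix(np.c_[Xv,Yv,Zv]); 
    print("t",o["time_s"],"shift mm",(R0.inv().apply(np.array([x,y,z])-o["eef_pos"])*1000).round(1),"rot",(R0.inv()*T).as_rotvec().round(4))
def st():
    from bench import ctrl
    o=ctrl.get_obs()
    for k in("time_s","eef_pos","eef_rot","wrist_force","torque","opening","q"): print(k,np.round(o[k],4).tolist())
E
python3 -c "
from h import *
tgt(.5546,.2205,.23,9.9)"
```

```text
t 0.2 shift mm [-445.5 -177.5    0.8] rot [-1.000e-03 -5.000e-04 -5.226e-01]
```

>>> step_arm(targets="-55 -22 0 0 0 -0.065; -111 -44 0 0 0 -0.13; -167 -66 0 0 0 -0.196; -223 -89 0 0 0 -0.261; -278 -111 0 0 0 -0.327; -334 -133 0 0 0 -0.392; -390 -155 0 -0.001 0 -0.457; -445.5 -177.5 1 -0.001 0 -0.5226", grip=100)

```text
time_s: 1.2
eef_pos: [0.556, 0.2193, 0.2302]
eef_rot: [0.0, -0.087, 0.996, 0.001]
wrist_force: [0.3, 0.8, -0.3]
opening: 1.001
```

>>> step_arm(targets="0 0 0 0 0 0; 0 0 0 0 0 0")

```text
time_s: 1.45
eef_pos: [0.5543, 0.2207, 0.2298]
eef_rot: [-0.001, -0.086, 0.996, 0.001]
wrist_force: [-1.0, 0.2, -0.3]
opening: 1.001
```

```bash
python3 -c "
from h import *
st()
tgt(.5546,.2205,.18,9.9)
c=cam('wrist');save('w',c,'pics/w1.png');np.save('pics/w1.npy',c,allow_pickle=True)
print(proj(c,[[.5546,.2205,.1275]]),c['xyz'])
c=cam('scene');save('w',c,'pics/s1.png',(320,130,480,290),4)
"
```

```text
time_s 1.45
eef_pos [0.5543, 0.2207, 0.2298]
eef_rot [-0.0006, -0.0857, 0.9963, 0.0006]
wrist_force [-0.9675, 0.1945, -0.2972]
torque [0.0299, 0.0279, -0.043]
opening 1.0006
q [0.1795, 0.2301, 1.5517, 0.0014, 1.3608, -1.5632]
t 1.45 shift mm [-0.3 -0.3 49.8] rot [ 0.0013 -0.001  -0.0012]
[[324.8670285  236.01394388]] [0.48674707 0.20945492 0.37208431]
```

View pics/w1.png

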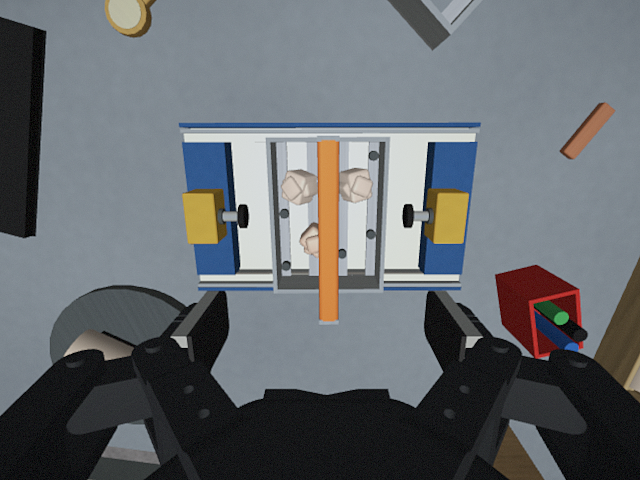

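View pics/s1.png

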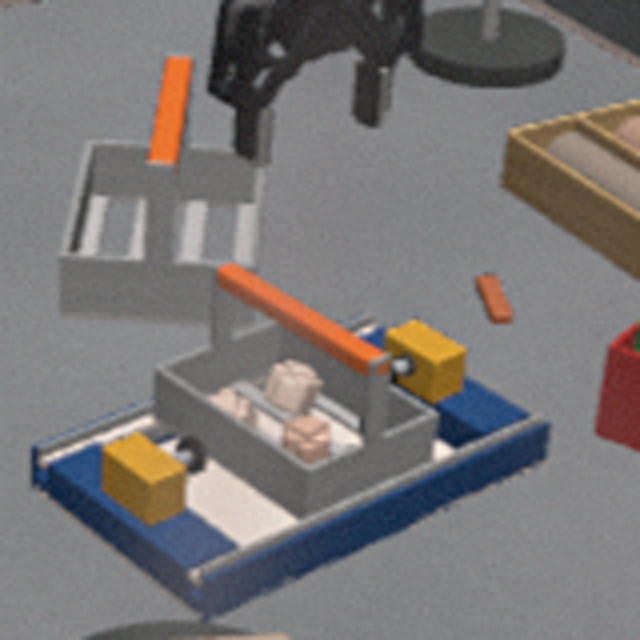

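Run:
```python
from h import *
c=np.load("pics/w1.npy",allow_pickle=True).item()
P=unproj(c,[(180,126),(480,126),(462,290),(199,290)],.032)
print(P.round(4).tolist(),P.mean(0),[np.degrees(np.arctan2(-(P[i]-P[j])[0],(P[i]-P[j])[1])) for i,j in((1,0),(2,3))],np.linalg.norm(np.diff(P,axis=0),axis=1))
yaw=np.radians(9.9);o=np.array([.5546,.2205,0])
def loc(Q): 
    d=Q-o;return np.c_[d[:,0]*np.cos(yaw)+d[:,1]*np.sin(yaw),-d[:,0]*np.sin(yaw)+d[:,1]*np.cos(yaw)].round(4).tolist()
print("pan",loc(P))
print("hous",loc(unproj(c,[(185,192),(223,190),(225,241),(189,243),(430,190),(467,192),(463,243),(428,241)],.064)))
print("plung",loc(unproj(c,[(249,216),(403,216)],.05)))
print("handle",loc(unproj(c,[(318,141),(339,141),(338,321),(319,321)],.1275)))
print("sieve",loc(unproj(c,[(267,139),(390,139),(388,291),(272,291)],.0675)))
```

```text
[[0.4955, 0.0669, 0.032], [0.4455, 0.3548, 0.032], [0.6167, 0.3866, 0.032], [0.6669, 0.0969, 0.032]] [0.55615351 0.22630538 0.032     ] [np.float64(9.85738486231856), np.float64(9.827476086177327)] [0.29227089 0.17411258 0.29403374]
pan [[-0.0846, -0.1412], [-0.0844, 0.1511], [0.0897, 0.153], [0.0894, -0.1411]]
hous [[-0.0248, -0.1302], [-0.0267, -0.0947], [0.0228, -0.0971], [0.0248, -0.1322], [-0.0265, 0.0976], [-0.0246, 0.1322], [0.025, 0.1341], [0.023, 0.0999]]
plung [[0.0011, -0.0755], [0.0012, 0.0774]]
handle [[-0.07, -0.0047], [-0.07, 0.0101], [0.073, 0.0107], [0.073, -0.005]]
sieve [[-0.072, -0.051], [-0.0719, 0.0574], [0.0742, 0.063], [0.074, -0.0533]]
```

```bash
python3 -c "
from h import *
tgt(.5554,.2217,.102,9.85)
"
```

```text
t 1.55 shift mm [ -1.7  -0.5 128.1] rot [ 0.0013 -0.0004  0.0019]
```

>>> step_arm(targets="-1 0 40 0 0 0; -1 0 80 0 0 0; -1 0 105 0 0 0; -1 0 120 0 0 0; -1 0 128 0 0 0; -1 0 128 0 0 0")

```text
time_s: 2.3
eef_pos: [0.5557, 0.2214, 0.1026]
eef_rot: [0.0, -0.087, 0.996, 0.001]
wrist_force: [0.3, 0.5, -0.1]
opening: 1.004
```

```bash
python3 -c "
from h import *
st()
c=cam('scene');save('w',c,'pics/s2.png',(320,130,480,290),4)
c=cam('wrist');save('w',c,'pics/w2.png')
"
```

```text
time_s 2.3
eef_pos [0.5557, 0.2214, 0.1026]
eef_rot [0.0002, -0.0865, 0.9962, 0.0005]
wrist_force [0.3434, 0.5202, -0.0761]
torque [0.0201, -0.0206, -0.0569]
opening 1.0041
q [0.1805, 0.3729, 1.6461, 0.0011, 1.122, -1.5641]
```

View pics/s2.png

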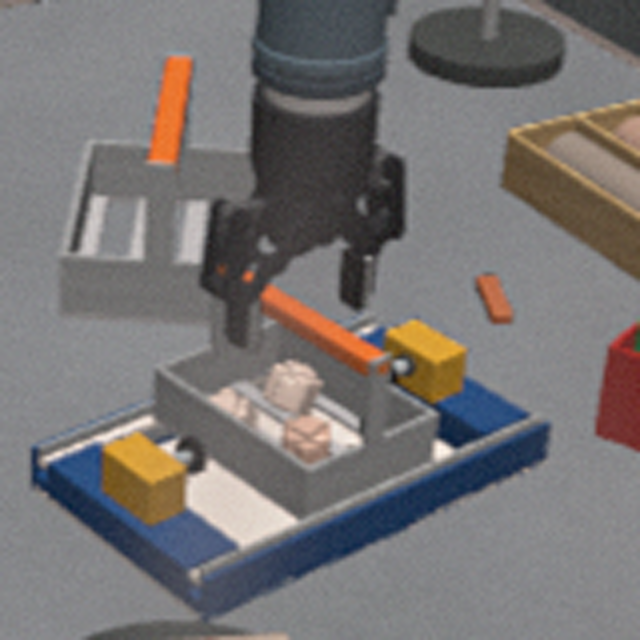

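View pics/w2.png

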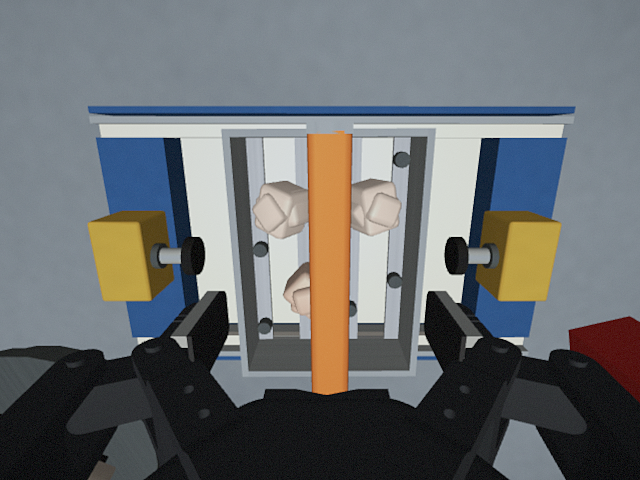

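>>> step_arm(targets="0 0 0 0 0 0; 0 0 0 0 0 0; 0 0 0 0 0 0; 0 0 0 0 0 0; 0 0 0 0 0 0; 0 0 0 0 0 0", grip=0)

```text
time_s: 3.15
eef_pos: [0.5558, 0.2211, 0.1024]
eef_rot: [0.0, -0.086, 0.996, 0.0]
wrist_force: [-0.3, 1.0, 1.1]
opening: 0.176
```

>>> step_arm(targets="0 0 0 0 0 0; 0 0 0 0 0 0")

```text
time_s: 3.4
eef_pos: [0.5558, 0.2211, 0.1023]
eef_rot: [0.0, -0.086, 0.996, 0.0]
wrist_force: [0.1, -0.7, 0.6]
opening: 0.176
```

```bash
python3 -c "
from h import *
st()
c=cam('scene');save('w',c,'pics/s3.png',(320,130,480,290),4)
c=cam('wrist');save('w',c,'pics/w3.png')
st()
"
```

```text
time_s 3.4
eef_pos [0.5558, 0.2211, 0.1023]
eef_rot [0.0001, -0.0863, 0.9963, 0.0005]
wrist_force [0.0875, -0.6639, 0.5933]
torque [-0.0042, 0.0078, 0.0262]
opening 0.1764
q [0.1799, 0.3732, 1.6463, 0.001, 1.1218, -1.5643]
time_s 3.5
eef_pos [0.5558, 0.2211, 0.1023]
eef_rot [0.0002, -0.0863, 0.9963, 0.0005]
wrist_force [0.0299, 0.8119, -0.0407]
torque [-0.0042, -0.0495, 0.0424]
opening 0.1738
q [0.1798, 0.3732, 1.6463, 0.0011, 1.1217, -1.5642]
```

View pics/s3.png

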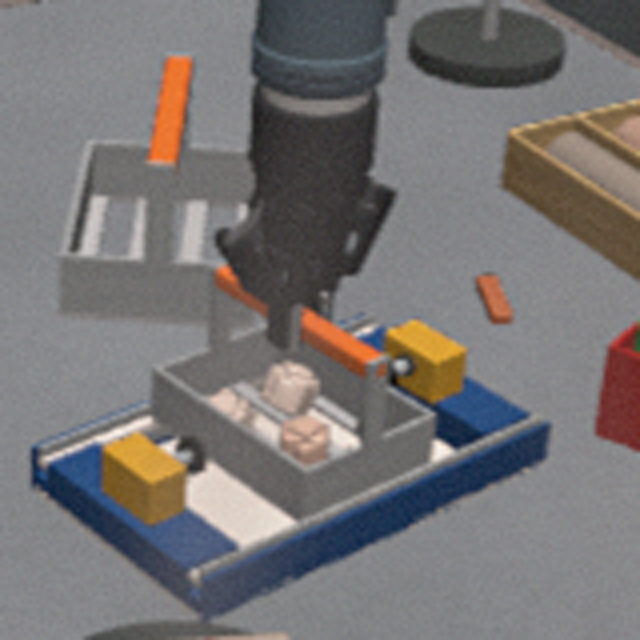

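View pics/w3.png

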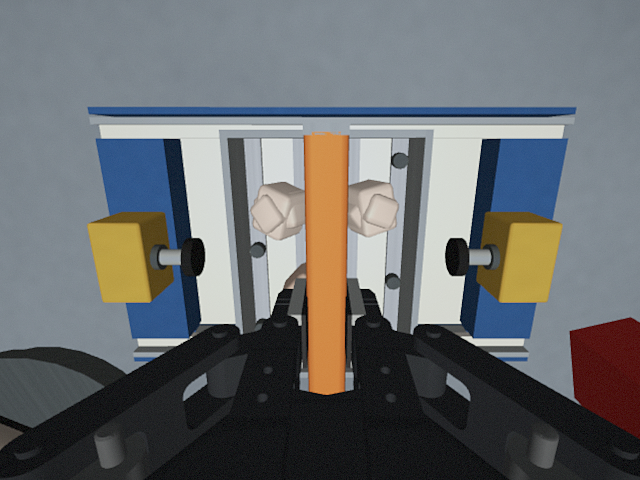

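>>> step_arm(targets="0 0 1 0 0 0; 0 6 1 0 0 0; 0 12 1 0 0 0; 0 15 1 0 0 0; 0 17 1 0 0 0; 0 17 1 0 0 0")

```text
time_s: 4.25
eef_pos: [0.5529, 0.2381, 0.1014]
eef_rot: [0.0, -0.086, 0.996, 0.001]
wrist_force: [0.8, -1.2, 3.3]
opening: 0.174
```

>>> step_arm(targets="0 2 0 0 0 0; 0 2 0 0 0 0")

```text
time_s: 4.5
eef_pos: [0.5525, 0.2399, 0.1014]
eef_rot: [0.0, -0.086, 0.996, 0.001]
wrist_force: [0.3, -2.4, 4.1]
opening: 0.175
```

>>> step_arm(targets="0 2 0 0 0 0; 0 2 0 0 0 0")

```text
time_s: 4.75
eef_pos: [0.5521, 0.2419, 0.1013]
eef_rot: [0.0, -0.086, 0.996, 0.001]
wrist_force: [1.0, -1.6, 3.8]
opening: 0.173
```

>>> step_arm(targets="0 2 0 0 0 0; 0 2 0 0 0 0")

```text
time_s: 5.0
eef_pos: [0.5517, 0.2439, 0.1013]
eef_rot: [0.0, -0.086, 0.996, 0.001]
wrist_force: [0.6, -3.3, 3.4]
opening: 0.175
```

>>> step_arm(targets="0 1 0 0 0 0; 0 1 0 0 0 0")

```text
time_s: 5.25
eef_pos: [0.5516, 0.2446, 0.1013]
eef_rot: [0.0, -0.086, 0.996, 0.0]
wrist_force: [1.1, -4.2, 3.2]
opening: 0.177
```

>>> step_arm(targets="0 1 0 0 0 0; 0 1 0 0 0 0")

```text
time_s: 5.5
eef_pos: [0.5515, 0.2453, 0.1013]
eef_rot: [0.0, -0.086, 0.996, 0.0]
wrist_force: [-0.4, -5.0, 3.4]
opening: 0.17
```

>>> step_arm(targets="0 1.5 0 0 0 0; 0 1.5 0 0 0 0")

```text
time_s: 5.75
eef_pos: [0.5513, 0.2464, 0.1013]
eef_rot: [0.0, -0.086, 0.996, -0.0]
wrist_force: [0.6, -6.5, 4.9]
opening: 0.173
```

>>> step_arm(targets="0 1.5 0 0 0 0; 0 1.5 0 0 0 0")

```text
time_s: 6.0
eef_pos: [0.5512, 0.2474, 0.1014]
eef_rot: [0.0, -0.086, 0.996, -0.001]
wrist_force: [0.6, -9.3, 5.3]
opening: 0.17
```

```bash
python3 -c "
from h import *
st()
c=cam('wrist');save('w',c,'pics/w4.png');np.save('pics/w4.npy',c,allow_pickle=True)
st()
"
```

```text
time_s 6.0
eef_pos [0.5512, 0.2474, 0.1014]
eef_rot [0.0, -0.0863, 0.9963, -0.0006]
wrist_force [0.5563, -9.2559, 5.2772]
torque [-1.5524, -0.15, 0.0146]
opening 0.1701
q [0.2263, 0.3868, 1.6298, -0.0013, 1.1252, -1.5167]
time_s 6.05
eef_pos [0.5512, 0.2474, 0.1014]
eef_rot [0.0, -0.0862, 0.9963, -0.0006]
wrist_force [0.7997, -9.0699, 4.3844]
torque [-1.5937, -0.1637, -0.0258]
opening 0.174
q [0.2262, 0.3867, 1.6298, -0.0013, 1.1252, -1.5167]
```

View pics/w4.png

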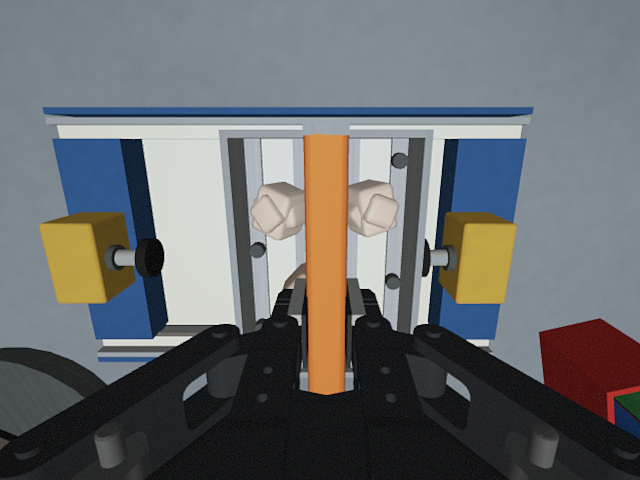

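>>> step_arm(targets="0 -10 0 0 0 0; 0 -25 0 0 0 0; 0 -38 0 0 0 0; 0 -44 0 0 0 0; 0 -46 0 0 0 0; 0 -46 0 0 0 0")

```text
time_s: 6.8
eef_pos: [0.5589, 0.203, 0.1013]
eef_rot: [0.0, -0.086, 0.996, 0.0]
wrist_force: [-0.0, -0.2, 2.8]
opening: 0.177
```

>>> step_arm(targets="0 -2 0 0 0 0; 0 -2 0 0 0 0")

```text
time_s: 7.05
eef_pos: [0.5591, 0.2016, 0.1012]
eef_rot: [0.0, -0.086, 0.996, 0.001]
wrist_force: [0.0, 3.0, 4.3]
opening: 0.173
```

>>> step_arm(targets="0 -2 0 0 0 0; 0 -2 0 0 0 0")

```text
time_s: 7.3
eef_pos: [0.5595, 0.1994, 0.1012]
eef_rot: [0.0, -0.086, 0.996, 0.0]
wrist_force: [-0.2, 2.7, 3.7]
opening: 0.171
```

>>> step_arm(targets="0 -2 0 0 0 0; 0 -2 0 0 0 0")

```text
time_s: 7.55
eef_pos: [0.5599, 0.1972, 0.1013]
eef_rot: [0.0, -0.086, 0.996, 0.0]
wrist_force: [-0.9, 2.9, 3.8]
opening: 0.176
```

>>> step_arm(targets="0 -1 0 0 0 0; 0 -1 0 0 0 0")

```text
time_s: 7.8
eef_pos: [0.56, 0.1964, 0.1013]
eef_rot: [0.0, -0.086, 0.996, 0.0]
wrist_force: [0.1, 3.1, 3.4]
opening: 0.178
```

```bash
python3 -c "
from h import *
st()
c=cam('wrist');save('w',c,'pics/w5.png')
st()
"
```

```text
time_s 7.8
eef_pos [0.56, 0.1964, 0.1013]
eef_rot [0.0001, -0.0863, 0.9963, 0.0005]
wrist_force [0.1436, 3.1432, 3.4205]
torque [0.3897, 0.0586, -0.0169]
opening 0.1779
q [0.137, 0.3656, 1.6592, 0.0011, 1.1166, -1.6071]
time_s 7.85
eef_pos [0.56, 0.1964, 0.1012]
eef_rot [0.0001, -0.0863, 0.9963, 0.0005]
wrist_force [0.1099, 3.5104, 3.33]
torque [0.3576, -0.0022, -0.0028]
opening 0.1738
q [0.137, 0.3656, 1.6592, 0.0011, 1.1166, -1.607]
```

View pics/w5.png

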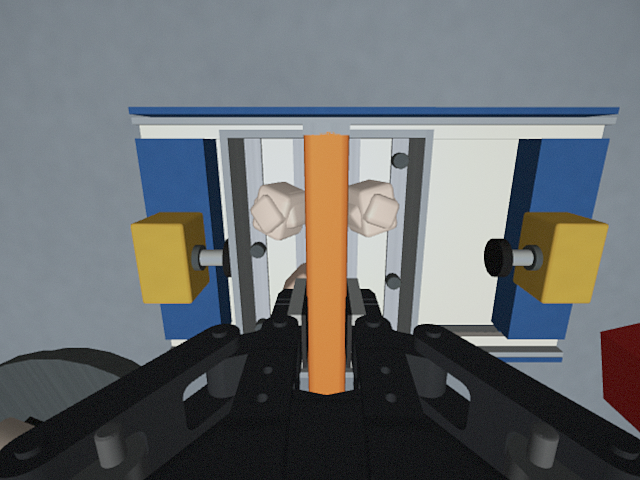

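>>> step_arm(targets="0 26 0 0 0 0; 0 52 0 0 0 0")

```text
time_s: 8.1
eef_pos: [0.5518, 0.2463, 0.1014]
eef_rot: [0.0, -0.086, 0.996, -0.001]
wrist_force: [2.4, -6.1, 4.2]
opening: 0.174
```

>>> step_arm(targets="0 0 0 0 0 0")

```text
time_s: 8.22
eef_pos: [0.5517, 0.2472, 0.1014]
eef_rot: [0.001, -0.087, 0.996, -0.001]
wrist_force: [2.9, -4.1, 3.3]
opening: 0.172
```

>>> step_arm(targets="0 1.5 0 0 0 0; 0 3 0 0 0 0")

```text
time_s: 8.48
eef_pos: [0.5516, 0.2476, 0.1016]
eef_rot: [0.0, -0.086, 0.996, -0.001]
wrist_force: [2.7, -10.7, 5.1]
opening: 0.171
```

>>> step_arm(targets="0 -29 0 0 0 0; 0 -58 0 0 0 0")

```text
time_s: 8.72
eef_pos: [0.5605, 0.193, 0.1014]
eef_rot: [0.0, -0.086, 0.996, 0.001]
wrist_force: [-1.2, 7.8, 8.0]
opening: 0.177
```

>>> step_arm(targets="0 0 0 0 0 0")

```text
time_s: 8.85
eef_pos: [0.5607, 0.1924, 0.1013]
eef_rot: [-0.0, -0.085, 0.996, 0.002]
wrist_force: [0.1, 5.5, 1.7]
opening: 0.173
```

>>> step_arm(targets="0 -1 0 0 0 0; 0 -1 0 0 0 0")

```text
time_s: 9.1
eef_pos: [0.5606, 0.1928, 0.1012]
eef_rot: [0.0, -0.086, 0.996, 0.001]
wrist_force: [0.7, 5.1, 2.9]
opening: 0.174
```

>>> step_arm(targets="0 -1 0 0 0 0; 0 -2 0 0 0 0; 0 -2 0 0 0 0")

```text
time_s: 9.48
eef_pos: [0.5607, 0.1922, 0.1016]
eef_rot: [0.0, -0.086, 0.996, 0.002]
wrist_force: [-0.9, 9.2, 5.2]
opening: 0.174
```

```bash
python3 -c "
from h import *
c=cam('wrist');save('w',c,'pics/w6.png')
st()
"
```

```text
time_s 9.525
eef_pos [0.5607, 0.1922, 0.1016]
eef_rot [0.0001, -0.0862, 0.9963, 0.0021]
wrist_force [-0.5841, 8.4061, 5.1545]
torque [1.3944, 0.2197, -0.0725]
opening 0.1737
q [0.1279, 0.3632, 1.6617, 0.0046, 1.1163, -1.6176]
```

View pics/w6.png

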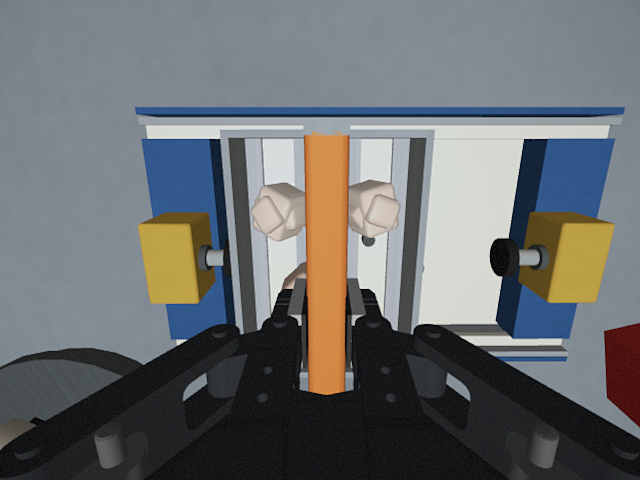

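>>> step_arm(targets="0 30 0 0 0 0; 0 60 0 0 0 0; 0 30 0 0 0 0; 0 0 0 0 0 0; 0 30 0 0 0 0; 0 60 0 0 0 0; 0 30 0 0 0 0; 0 0 0 0 0 0")

```text
time_s: 10.52
eef_pos: [0.5609, 0.191, 0.1014]
eef_rot: [0.0, -0.087, 0.996, 0.001]
wrist_force: [-2.3, 11.6, 10.4]
opening: 0.171
```

>>> step_arm(targets="0 30 0 0 0 0; 0 60 0 0 0 0; 0 30 0 0 0 0; 0 0 0 0 0 0; 0 30 0 0 0 0; 0 60 0 0 0 0; 0 31 0 0 0 0; 0 31 0 0 0 0")

```text
time_s: 11.52
eef_pos: [0.5561, 0.2192, 0.1013]
eef_rot: [-0.0, -0.086, 0.996, -0.0]
wrist_force: [0.1, -2.8, 4.4]
opening: 0.173
```

```bash
python3 -c "
from h import *
c=cam('wrist');save('w',c,'pics/w7.png')
c=cam('top');save('w',c,'pics/t7.png',(140,180,310,300),4.6)
c=cam('scene');save('w',c,'pics/s7.png',(320,130,480,290),4)
st()
"
```

```text
time_s 11.675
eef_pos [0.5559, 0.2203, 0.1013]
eef_rot [0.0001, -0.0859, 0.9963, -0.0]
wrist_force [0.949, -2.6136, 2.7215]
torque [-0.6746, -0.1272, 0.0016]
opening 0.1719
q [0.179, 0.3745, 1.6468, -0.0, 1.1201, -1.5638]
```

View pics/w7.png

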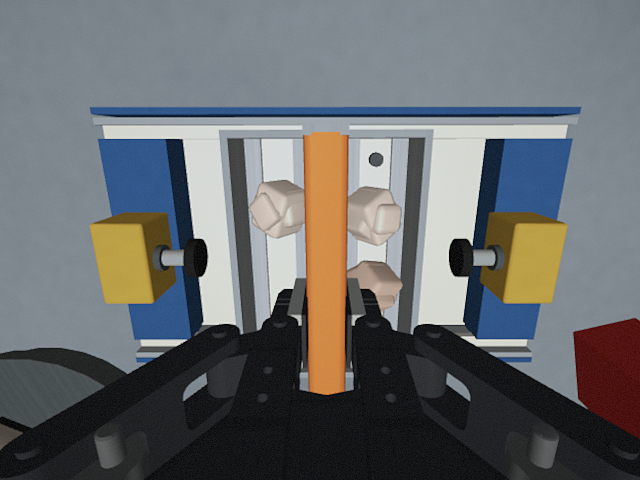

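View pics/t7.png

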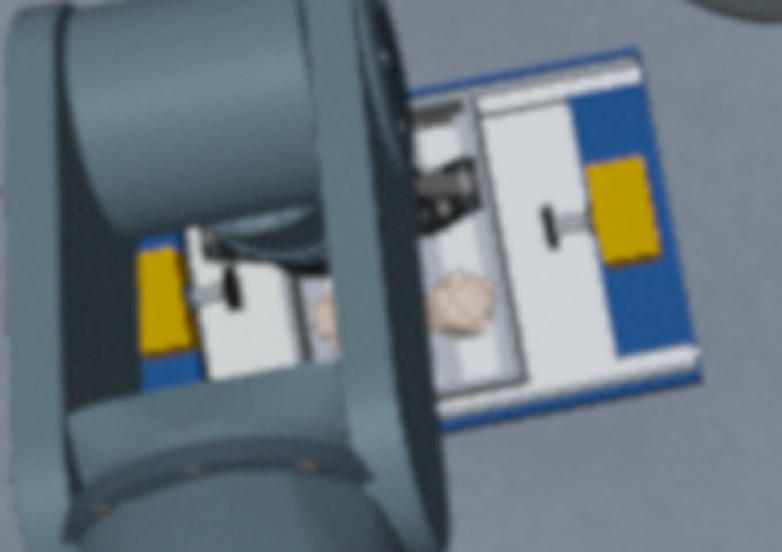

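View pics/s7.png

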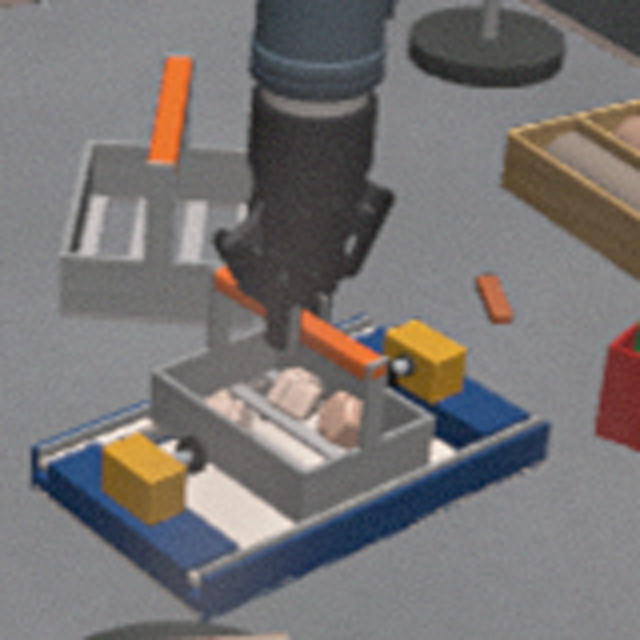

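>>> step_arm(targets="0 0 -0.8 0 0 0; 0 28 -0.8 0 0 0; 0 -1 -0.8 0 0 0; 0 -29 -0.8 0 0 0; 0 0 -0.8 0 0 0; 0 28 -0.8 0 0 0; 0 0 -0.8 0 0 0; 0 -29 -0.8 0 0 0")

```text
time_s: 12.68
eef_pos: [0.5601, 0.1943, 0.1018]
eef_rot: [-0.0, -0.087, 0.996, 0.002]
wrist_force: [0.9, 5.4, 5.6]
opening: 0.175
```

>>> step_arm(targets="0 28 0 0 0 0; 0 57 0 0 0 0; 0 28 0 0 0 0; 0 0 0 0 0 0; 0 28 0 0 0 0; 0 57 0 0 0 0; 0 28 0 0 0 0; 0 7 0 0 0 0")

```text
time_s: 13.68
eef_pos: [0.5591, 0.2001, 0.1018]
eef_rot: [-0.0, -0.087, 0.996, 0.001]
wrist_force: [-0.3, 3.7, 2.9]
opening: 0.175
```

```bash
python3 -c "
from h import *
st()
c=cam('wrist');save('w',c,'pics/w8.png')
c=cam('scene');save('w',c,'pics/s8.png',(320,130,480,290),4)
st()
"
```

```text
time_s 13.675
eef_pos [0.5591, 0.2001, 0.1018]
eef_rot [-0.0002, -0.0869, 0.9962, 0.0012]
wrist_force [-0.2906, 3.6638, 2.9139]
torque [0.2714, 0.0326, 0.0218]
opening 0.1749
q [0.1426, 0.3655, 1.658, 0.0027, 1.1184, -1.6033]
time_s 13.775
eef_pos [0.5597, 0.1975, 0.1019]
eef_rot [-0.0002, -0.0853, 0.9964, 0.0001]
wrist_force [0.5074, -2.383, 2.7902]
torque [-0.5823, -0.0372, 0.0607]
opening 0.1731
q [0.1393, 0.3653, 1.6581, 0.0002, 1.1186, -1.6023]
```

>>> step_arm(targets="0 20 0 0 0 0; 0 40 0 0 0 0; 0 41 0 0 0 0")

```text
time_s: 14.15
eef_pos: [0.5518, 0.2422, 0.1021]
eef_rot: [0.0, -0.087, 0.996, 0.001]
wrist_force: [0.9, 1.4, 1.5]
opening: 0.171
```

```bash
python3 -c "
from h import *
st()
c=cam('wrist');save('w',c,'pics/w9.png')
c=cam('scene');save('w',c,'pics/s9.png',(320,130,480,290),4)
"
```

```text
time_s 14.15
eef_pos [0.5518, 0.2422, 0.1021]
eef_rot [0.0, -0.0873, 0.9962, 0.0012]
wrist_force [0.8701, 1.4419, 1.5302]
torque [0.3145, 0.0251, -0.0666]
opening 0.1707
q [0.2156, 0.3821, 1.6347, 0.0026, 1.1245, -1.5312]
```

View pics/w8.png

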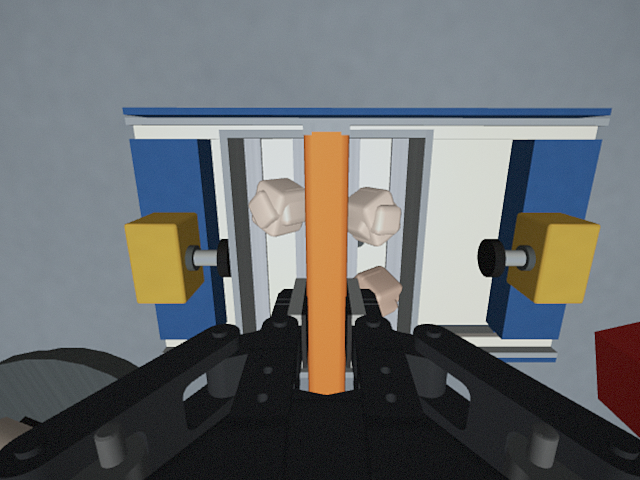

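View pics/w9.png

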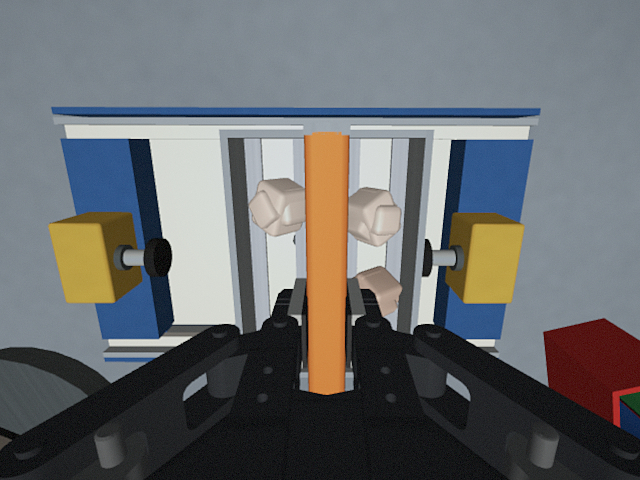

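View pics/s9.png

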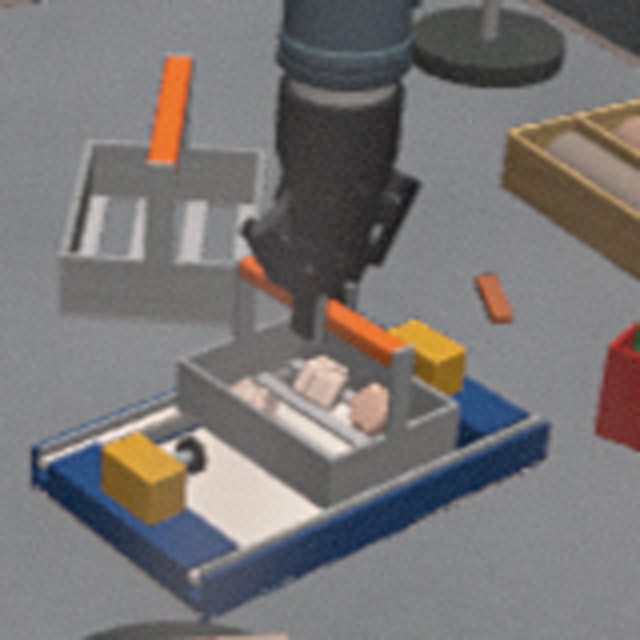

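>>> step_arm(targets="0 9 0 0 0 0; 0 -20 0 0 0 0; 0 -48 0 0 0 0; 0 -20 0 0 0 0; 0 9 0 0 0 0; 0 -20 0 0 0 0; 0 -48 0 0 0 0; 0 -20 0 0 0 0")

```text
time_s: 15.25
eef_pos: [0.5571, 0.217, 0.1022]
eef_rot: [0.0, -0.084, 0.996, -0.0]
wrist_force: [0.5, -2.2, 1.7]
opening: 0.171
```

>>> step_arm(targets="0 17 0 0 0 0; 0 -17 0 0 0 0; 0 17 0 0 0 0; 0 -17 0 0 0 0; 0 17 0 0 0 0; 0 -17 0 0 0 0; 0 17 0 0 0 0; 0 -17 0 0 0 0")

```text
time_s: 16.25
eef_pos: [0.5577, 0.2079, 0.1022]
eef_rot: [0.0, -0.089, 0.996, 0.002]
wrist_force: [-0.4, 2.2, 2.1]
opening: 0.17
```

>>> step_arm(targets="0 17 0 0 0 0; 0 46 0 0 0 0; 0 17 0 0 0 0; 0 -11 0 0 0 0; 0 17 0 0 0 0; 0 46 0 0 0 0; 0 18 0 0 0 0; 0 18 0 0 0 0")

```text
time_s: 17.25
eef_pos: [0.5558, 0.2207, 0.102]
eef_rot: [0.0, -0.086, 0.996, 0.0]
wrist_force: [0.6, -3.1, 2.3]
opening: 0.173
```

```bash
python3 -c "
from h import *
st()
c=cam('wrist');save('w',c,'pics/w10.png')
st()
"
```

```text
time_s 17.25
eef_pos [0.5558, 0.2207, 0.102]
eef_rot [0.0, -0.0863, 0.9963, 0.0]
wrist_force [0.6122, -3.0539, 2.271]
torque [-0.6228, -0.1036, 0.0941]
opening 0.173
q [0.1797, 0.3736, 1.6464, 0.0, 1.1215, -1.5638]
time_s 17.3
eef_pos [0.5557, 0.221, 0.102]
eef_rot [-0.0, -0.0862, 0.9963, 0.0001]
wrist_force [0.3903, -2.2481, 1.5924]
torque [-0.5224, -0.0685, 0.094]
opening 0.1754
q [0.18, 0.3737, 1.6463, 0.0003, 1.1216, -1.5634]
```

View pics/w10.png

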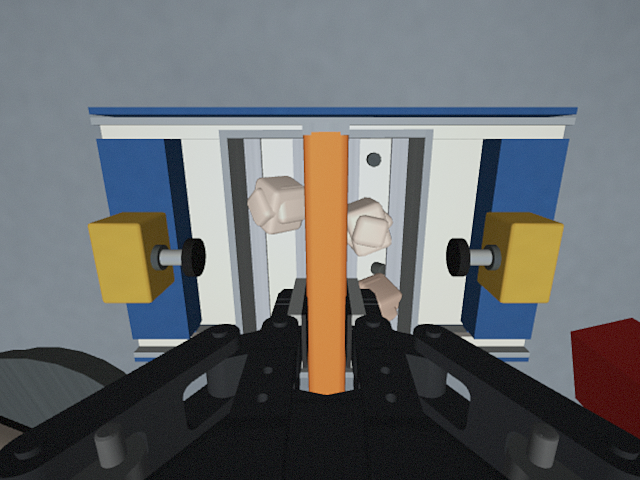

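>>> step_arm(targets="0 0 0 0 0 0; 0 0 0 0 0 0; 0 0 0 0 0 0; 0 0 0 0 0 0; 0 0 -10 0 0 0; 0 0 -50 0 0 0; 0 0 -100 0 0 0; 0 0 -127 0 0 0", grip=100)

```text
time_s: 18.3
eef_pos: [0.557, 0.2212, 0.2332]
eef_rot: [0.003, -0.086, 0.996, 0.001]
wrist_force: [-0.7, -0.5, 0.5]
opening: 0.998
```

```bash
python3 -c "
from h import *
st()
c=cam('wrist');save('w',c,'pics/w11.png',(160,110,500,310),2.3)
"
```

```text
time_s 18.3
eef_pos [0.557, 0.2212, 0.2332]
eef_rot [0.0025, -0.0863, 0.9963, 0.0007]
wrist_force [-0.6654, -0.4636, 0.4809]
torque [-0.0127, -0.034, -0.0047]
opening 0.9979
q [0.1797, 0.2289, 1.546, 0.001, 1.3614, -1.5641]
```

View pics/w11.png

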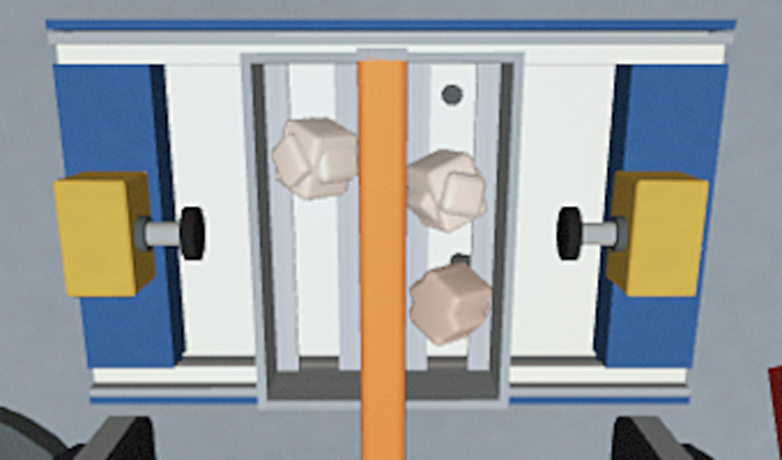

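>>> step_arm(targets="0 30 0 0 0 0; 0 60 0 0 0 0; 0 80 0 0 0 0; 0 80 0 0 0 0")

```text
time_s: 18.85
eef_pos: [0.5415, 0.3008, 0.2291]
eef_rot: [0.0, -0.087, 0.996, 0.0]
wrist_force: [0.5, 0.2, -0.5]
opening: 1.001
```

```bash
python3 -c "
from h import *
st()
c=cam('wrist');save('w',c,'pics/w12.png',(60,110,400,310),2.3)
"
```

```text
time_s 18.85
eef_pos [0.5415, 0.3008, 0.2291]
eef_rot [0.0, -0.0873, 0.9962, 0.0004]
wrist_force [0.4977, 0.2368, -0.4903]
torque [0.0136, -0.0214, 0.0479]
opening 1.0011
q [0.3152, 0.2797, 1.4923, 0.0008, 1.3694, -1.4306]
```

View pics/w12.png

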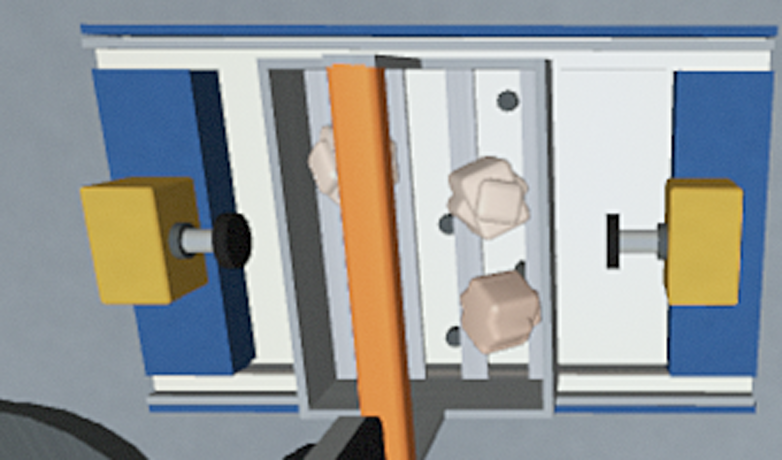

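>>> step_arm(targets="0 -55 0 0 0 0; 0 -110 0 0 0 0; 0 -160 0 0 0 0; 0 -160 0 0 0 0")

```text
time_s: 19.4
eef_pos: [0.5702, 0.1376, 0.229]
eef_rot: [0.0, -0.083, 0.997, -0.0]
wrist_force: [0.2, 0.7, -0.1]
opening: 1.001
```

```bash
python3 -c "
from h import *
st()
c=cam('wrist');save('w',c,'pics/w13.png',(240,110,580,310),2.3)
"
```

```text
time_s 19.4
eef_pos [0.5702, 0.1376, 0.229]
eef_rot [0.0001, -0.0833, 0.9965, -0.0001]
wrist_force [0.1706, 0.7481, -0.0566]
torque [0.0421, 0.0339, -0.0348]
opening 1.0006
q [0.0347, 0.2082, 1.5795, -0.0002, 1.3538, -1.7029]
```

View pics/w13.png

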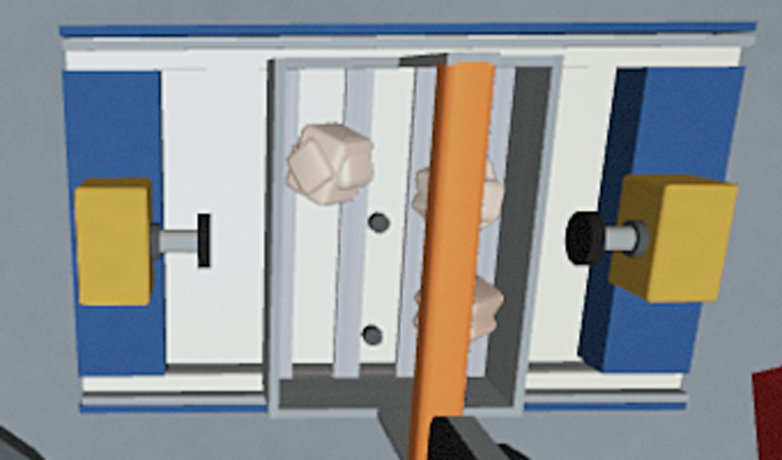

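```bash
python3 -c "
from h import *
tgt(.5556,.2210,.1020,9.85)
"
```

```text
t 19.45 shift mm [  0.4  82.6 127.1] rot [ 0.0007  0.0001 -0.0035]
```

>>> step_arm(targets="0 50 0 0 0 0; 0 80 0 0 0 0; 0 80 30 0 0 0; 0 80 75 0 0 0; 0 80 110 0 0 0; 0 80 122 0 0 0; 0 80 127 0 0 0; 0 80 127 0 0 0")

```text
time_s: 20.45
eef_pos: [0.5565, 0.2214, 0.1033]
eef_rot: [0.001, -0.086, 0.996, 0.001]
wrist_force: [-0.5, 0.1, 0.2]
opening: 0.997
```

>>> step_arm(targets="0 0 0 0 0 0; 0 0 0 0 0 0; 0 0 0 0 0 0; 0 0 0 0 0 0; 0 0 0 0 0 0; 0 0 0 0 0 0", grip=0)

```text
time_s: 21.2
eef_pos: [0.5558, 0.221, 0.1022]
eef_rot: [0.0, -0.086, 0.996, 0.0]
wrist_force: [-0.2, -0.2, 0.5]
opening: 0.174
```

>>> step_arm(targets="0 28 0 0 0 0; 0 0 0 0 0 0; 0 -29 0 0 0 0; 0 0 0 0 0 0; 0 28 0 0 0 0; 0 0 0 0 0 0; 0 -29 0 0 0 0; 0 -23 0 0 0 0")

```text
time_s: 22.2
eef_pos: [0.56, 0.1976, 0.1021]
eef_rot: [0.0, -0.085, 0.996, 0.001]
wrist_force: [0.6, -2.0, 0.4]
opening: 0.176
```

```bash
python3 -c "
from h import *
st()
c=cam('wrist');save('w',c,'pics/w14.png',(160,90,500,330),2.3)
c=cam('scene');save('w',c,'pics/s14.png',(320,130,480,290),4)
"
```

```text
time_s 22.2
eef_pos [0.56, 0.1976, 0.1021]
eef_rot [0.0001, -0.0849, 0.9964, 0.0007]
wrist_force [0.6163, -2.0031, 0.3552]
torque [-0.2897, -0.0439, -0.0326]
opening 0.1758
q [0.1388, 0.365, 1.658, 0.0014, 1.1182, -1.6026]
```

View pics/w14.png

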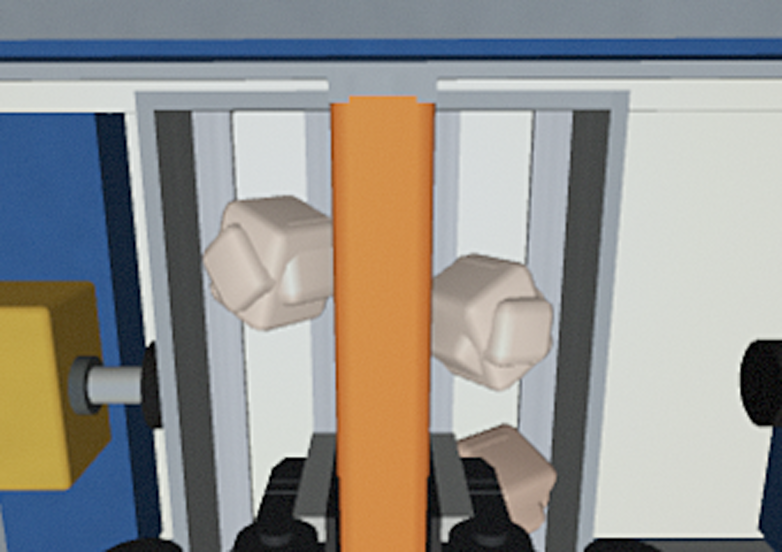

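>>> step_arm(targets="0 12 0 0 0 0; 0 23 0 0 0 0; 0 23 -3 0 0 0; 0 23 -15 0 0 0; 0 23 -40 0 0 0; 0 23 -70 0 0 0; 0 23 -100 0 0 0; 0 23 -115 0 0 0")

```text
time_s: 23.3
eef_pos: [0.5561, 0.2209, 0.2189]
eef_rot: [0.001, -0.086, 0.996, 0.001]
wrist_force: [-0.6, -0.6, -7.7]
opening: 0.175
```

```bash
python3 -c "
from h import *
st()
c=cam('scene');save('w',c,'pics/s15.png',(320,130,480,290),4)
c=cam('wrist');save('w',c,'pics/w15.png')
st()
"
```

```text
time_s 23.3
eef_pos [0.5561, 0.2209, 0.2189]
eef_rot [0.001, -0.0862, 0.9963, 0.0006]
wrist_force [-0.5815, -0.5586, -7.6791]
torque [-0.0214, -0.0134, -0.0173]
opening 0.175
q [0.1795, 0.2414, 1.5606, 0.001, 1.3376, -1.5642]
time_s 23.4
eef_pos [0.5565, 0.221, 0.2188]
eef_rot [0.0015, -0.0862, 0.9963, 0.0007]
wrist_force [0.0376, 0.1619, -5.7853]
torque [-0.0244, -0.0178, 0.0454]
opening 0.1786
q [0.1795, 0.2416, 1.5605, 0.0011, 1.3363, -1.5642]
```

View pics/s15.png

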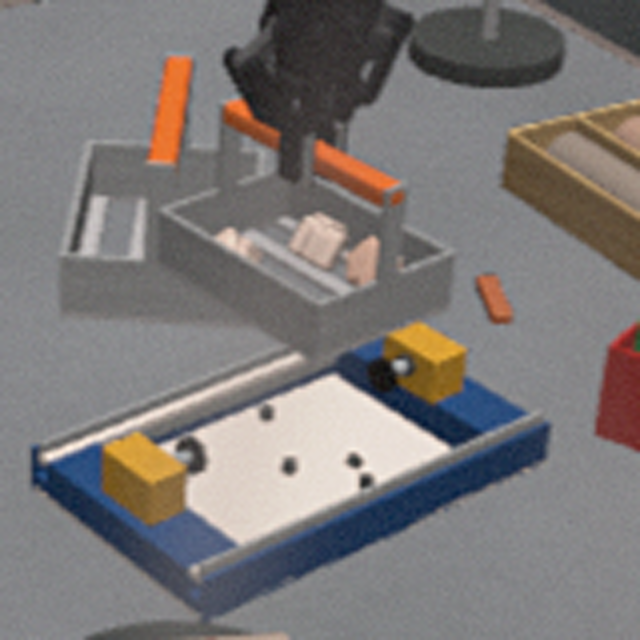

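View pics/w15.png

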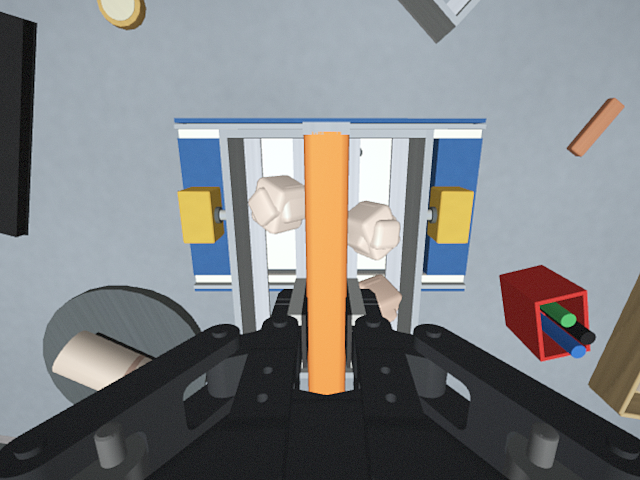

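>>> step_arm(targets="0 0 -25 0 0 0; 0 0 -60 0 0 0; 0 0 -90 0 0 0; 0 0 -90 0 0 0")

```text
time_s: 23.9
eef_pos: [0.5567, 0.221, 0.3083]
eef_rot: [0.002, -0.086, 0.996, 0.001]
wrist_force: [0.8, -0.2, -6.7]
opening: 0.173
```

```bash
python3 -c "
from h import *
st()
c=cam('scene');save('w',c,'pics/s16.png',(320,130,480,290),5)
c=cam('wrist');save('w',c,'pics/w16.png',(160,110,500,350),2.3)
c=cam('top');save('w',c,'pics/t16.png',(140,180,310,300),4.6)
"
```

```text
time_s 23.9
eef_pos [0.5567, 0.221, 0.3083]
eef_rot [0.0017, -0.0863, 0.9963, 0.0007]
wrist_force [0.762, -0.244, -6.7138]
torque [0.0155, 0.026, 0.0447]
opening 0.1731
q [0.1794, 0.1786, 1.4546, 0.001, 1.5048, -1.5642]
```

View pics/s16.png

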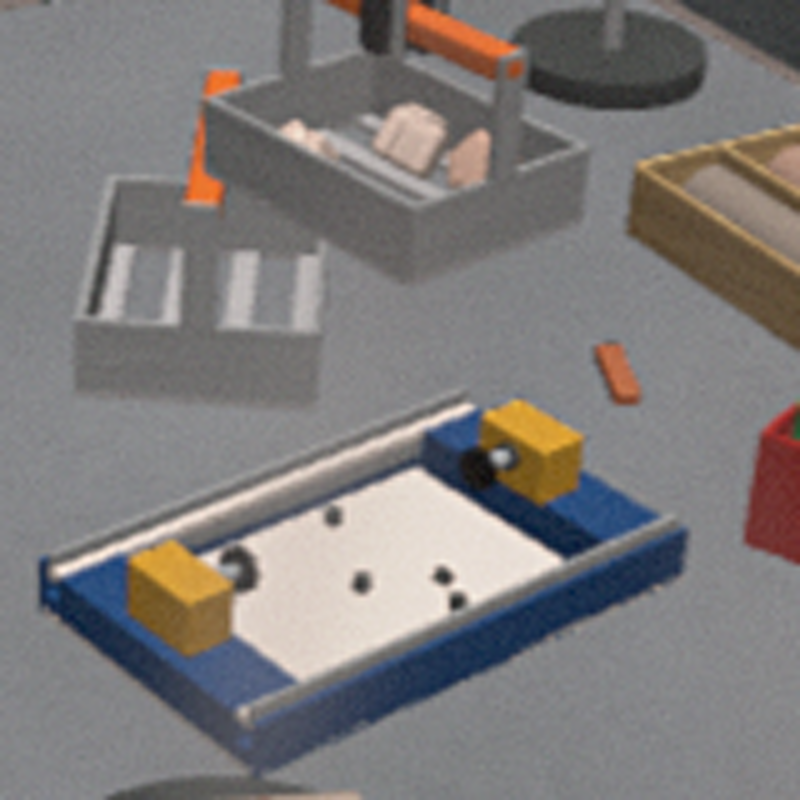

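View pics/w16.png

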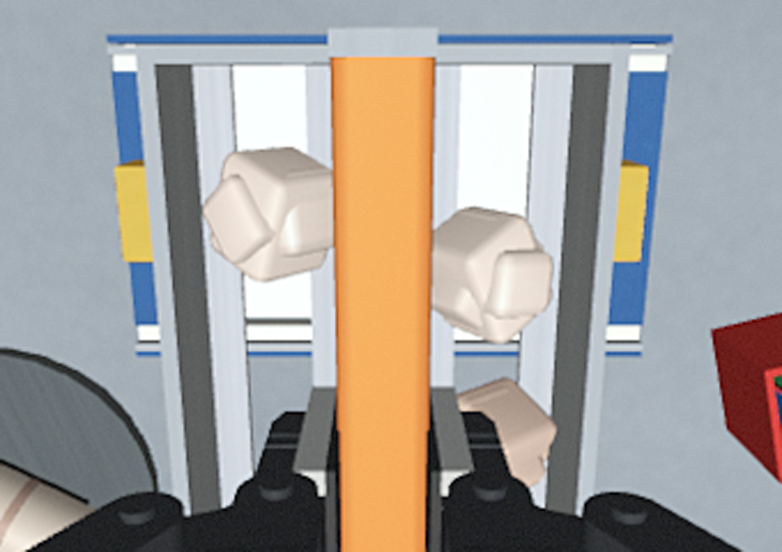

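View pics/t16.png

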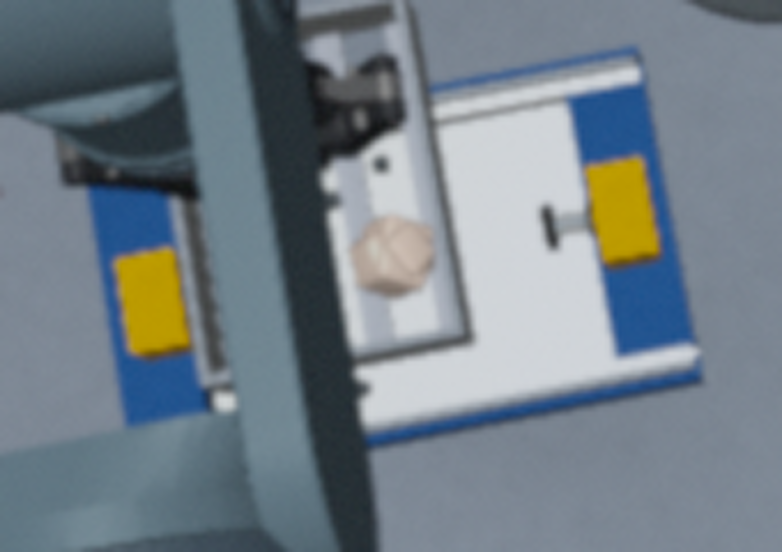

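Run:
```python
from h import *
c=cam("scene")
yaw=np.radians(9.85);o=np.array([.5552,.2215,0])
def loc(Q): 
    d=Q-o;return (1000*np.c_[d[:,0]*np.cos(yaw)+d[:,1]*np.sin(yaw),-d[:,0]*np.sin(yaw)+d[:,1]*np.cos(yaw)]).round(1).tolist()
f=lambda p:np.array(p)/5+[320,130]-.4
print(loc(unproj(c,f([(334,517),(362,582),(443,577),(457,601)]),.0085)))
w=np.load("pics/w1.npy",allow_pickle=True).item()
# w11 taken from pose (.557,.2212,.2332) ~ w1 pose; approx same camera
g=lambda p:np.array(p)/2.3+[160,110]-.4
print(loc(unproj(w,g([(452,95),(460,262)]),.0085)))
```

```text
[[-54.6, 31.0], [2.1, 1.4], [23.4, 39.1], [44.2, 29.8]]
[[-61.2, 32.1], [18.0, 38.0]]
```

```bash
python3 -c "
from h import *
tgt(.526,-.2045,.20,-6.3)
"
```

```text
t 24.1 shift mm [ 100.7 -414.   104.1] rot [ 0.0003 -0.0046  0.2827]
```

>>> step_arm(targets="4 -15 5 0 0 0.01; 12 -48 15 0 0 0.03; 22 -90 25 0 -0.001 0.06; 33 -135 38 0 -0.001 0.09; 44 -180 50 0 -0.002 0.12; 55 -225 62 0 -0.003 0.15; 66 -270 73 0 -0.003 0.18; 76 -313 83 0 -0.004 0.21")

```text
time_s: 25.1
eef_pos: [0.5333, -0.1026, 0.2223]
eef_rot: [0.001, 0.02, 1.0, 0.001]
wrist_force: [1.2, -0.0, -5.8]
opening: 0.174
```

```bash
python3 -c "
from h import *
st()
tgt(.526,-.2045,.20,-6.3)
"
```

```text
time_s 25.1
eef_pos [0.5333, -0.1026, 0.2223]
eef_rot [0.0012, 0.0196, 0.9998, 0.0007]
wrist_force [1.2088, -0.0169, -5.7846]
torque [-0.055, -0.0338, 0.0167]
opening 0.1735
q [-0.4102, 0.1164, 1.6989, 0.0024, 1.3246, -1.9423]
t 25.1 shift mm [   3.3 -102.1   22.1] rot [0.0016 0.0024 0.0707]
```

>>> step_arm(targets="1 -40 8 0 0 0.03; 2 -75 16 0 0 0.055; 3 -95 22 0.001 0.001 0.07; 3 -100 22 0.001 0.001 0.07; 3 -101 22 0.001 0.001 0.07; 3 -101 22 0.001 0.001 0.07")

```text
time_s: 25.85
eef_pos: [0.5283, -0.2002, 0.202]
eef_rot: [0.002, 0.053, 0.999, 0.0]
wrist_force: [0.5, -0.3, -5.9]
opening: 0.17
```

```bash
python3 -c "
from h import *
st()
tgt(.526,-.2045,.0915,-6.3)
c=cam('top');save('w',c,'pics/t17.png',(140,180,310,300),4.6)
save('w',c,'pics/t17b.png',(335,170,495,310),4.6)
c=cam('wrist');save('w',c,'pics/w17.png')
"
```

```text
time_s 25.85
eef_pos [0.5283, -0.2002, 0.202]
eef_rot [0.0017, 0.0529, 0.9986, 0.0003]
wrist_force [0.4726, -0.2974, -5.8733]
torque [-0.0127, -0.012, -0.0168]
opening 0.17
q [-0.5736, 0.1842, 1.6645, 0.0024, 1.2903, -2.0393]
t 25.85 shift mm [  2.2  -4.6 110.5] rot [0.0008 0.0034 0.0042]
```

View pics/t17.png

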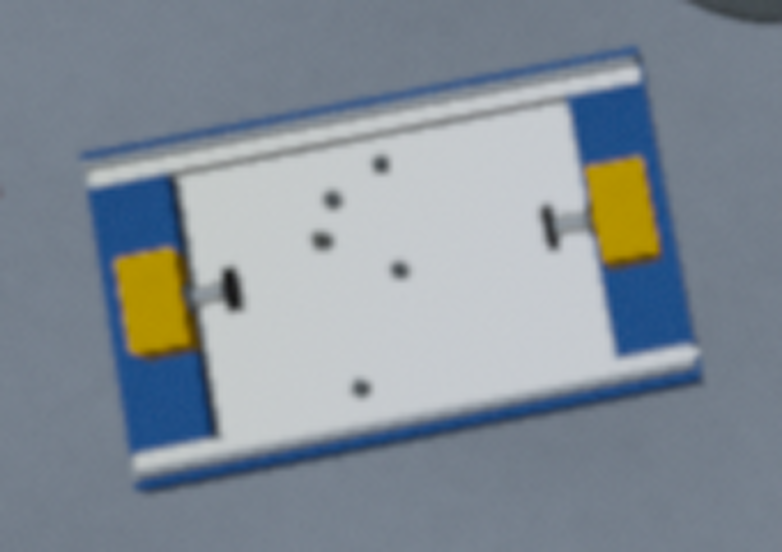

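View pics/w17.png

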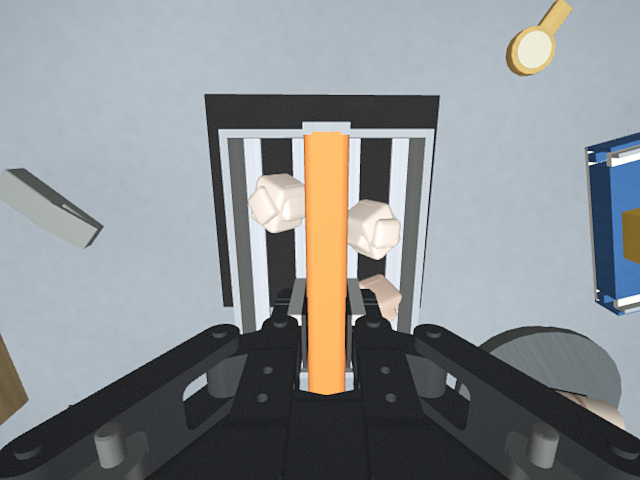

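>>> step_arm(targets="0 -2 20 0 0 0; 1 -4 50 0 0.001 0.002; 2 -4.5 80 0.001 0.003 0.004; 2 -4.5 97 0.001 0.003 0.004; 2 -4.5 104 0.001 0.003 0.004; 2 -4.5 107 0.001 0.003 0.004; 2 -4.5 107 0.001 0.003 0.004")

```text
time_s: 26.82
eef_pos: [0.5265, -0.2058, 0.0955]
eef_rot: [0.001, 0.056, 0.998, -0.001]
wrist_force: [-0.1, -0.4, -6.3]
opening: 0.169
```

Run:
```python
from h import *
st()
c=cam('wrist');save('w',c,'pics/w18.png');np.save('pics/w18.npy',c,allow_pickle=True)
c=cam('scene');save('w',c,'pics/s18.png',(160,200,320,330),4.5)
tgt(.526,-.2045,.0875,-6.3)
```

```text
time_s 26.825
eef_pos [0.5265, -0.2058, 0.0955]
eef_rot [0.0006, 0.0555, 0.9985, -0.0005]
wrist_force [-0.0713, -0.3691, -6.3327]
torque [-0.0233, 0.0033, -0.0675]
opening 0.1691
q [-0.5824, 0.3178, 1.7375, -0.0004, 1.0847, -2.0419]
t 26.925 shift mm [0.7 1.3 8.1] rot [-0.0011  0.0015 -0.0012]
```

View pics/w18.png

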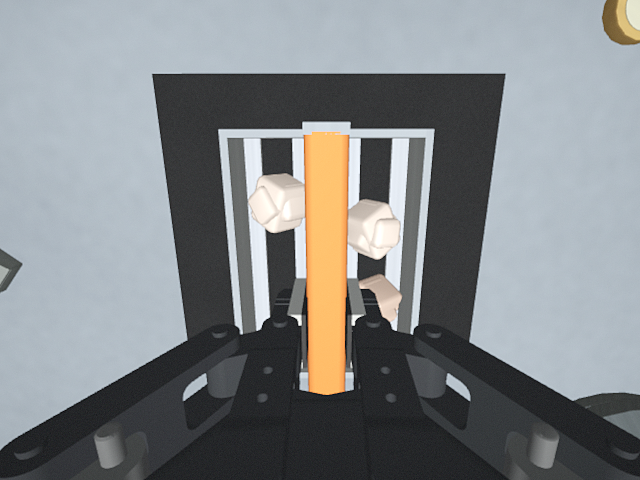

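View pics/s18.png

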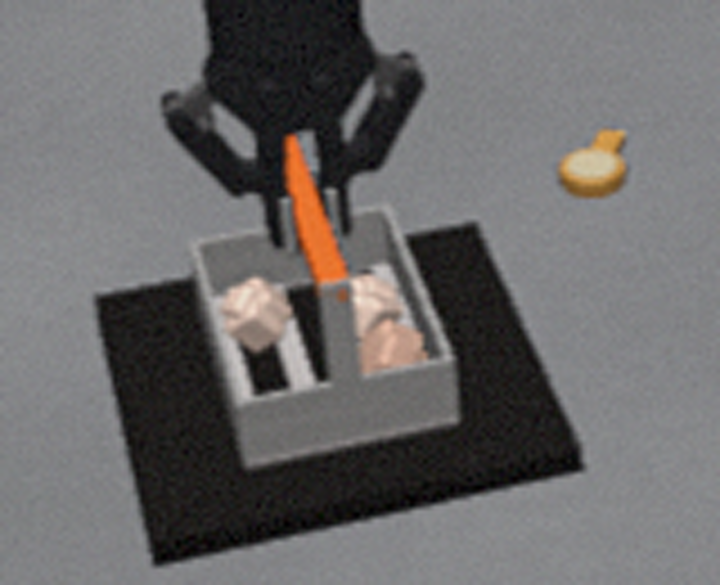

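Run:
```python
from h import *
c=np.load("pics/w18.npy",allow_pickle=True).item()
P=unproj(c,[(153,74),(505,74)],.014); print(P, P.mean(0)+.11*np.array([np.cos(-.11),np.sin(-.11),0]))
print(unproj(c,[(326.5,133)],.115)+.075*np.array([np.cos(-.11),np.sin(-.11),0]))
```

```text
[[ 0.40624827 -0.29890638  0.014     ]
 [ 0.43021761 -0.0836762   0.014     ]] [ 0.52756811 -0.2033669   0.014     ]
[[ 0.52953242 -0.20503104  0.115     ]]
```

>>> step_arm(targets="0 1 2 0 0 0; 0 1 3.5 0 0 0; 0 1 5 0 0 0; 0 1 6.5 0 0 0; 0 1 6.5 0 0 0")

```text
time_s: 27.55
eef_pos: [0.526, -0.2046, 0.0882]
eef_rot: [-0.0, 0.056, 0.998, -0.0]
wrist_force: [-0.3, 0.6, -4.2]
opening: 0.175
```

Centred within about 2 mm; Fz shows the foam starting to carry. Lower a bit more.

>>> step_arm(targets="0 0 0.7 0 0 0; 0 0 1.4 0 0 0; 0 0 1.4 0 0 0")

```text
time_s: 27.92
eef_pos: [0.526, -0.2046, 0.087]
eef_rot: [0.0, 0.056, 0.998, -0.0]
wrist_force: [-2.0, 0.7, -1.0]
opening: 0.177
```

Nearly the full weight is on the mat; release and withdraw straight up.

>>> step_arm(targets="0 0 0.3 0 0 0; 0 0 0.3 0 0 0; 0 0 0.3 0 0 0; 0 0 0.3 0 0 0; 0 0 -10 0 0 0; 0 0 -45 0 0 0; 0 0 -95 0 0 0; 0 0 -140 0 0 0", grip=100)

```text
time_s: 28.92
eef_pos: [0.5261, -0.2045, 0.2292]
eef_rot: [0.001, 0.056, 0.998, -0.001]
wrist_force: [1.2, -0.5, 0.3]
opening: 1.001
```

>>> step_arm(targets="30 0 0 0 0 0; 80 0 0 0 0 0; 130 0 0 0 0 0; 150 0 0 0 0 0; 150 0 0 0 0 0")

```text
time_s: 29.55
eef_pos: [0.3764, -0.1879, 0.2276]
eef_rot: [0.001, 0.056, 0.998, -0.001]
wrist_force: [1.4, -1.0, 0.0]
opening: 1.004
```

Run:
```python
from h import *
st()
c=cam('top');save('w',c,'pics/t19.png');c=cam('scene');save('w',c,'pics/s19.png')
```

```text
time_s 29.55
eef_pos [0.3764, -0.1879, 0.2276]
eef_rot [0.0007, 0.0563, 0.9984, -0.0008]
wrist_force [1.437, -1.0156, 0.0105]
torque [0.0355, 0.0379, -0.0288]
opening 1.0037
q [-0.7466, -0.1822, 1.9773, -0.0003, 1.3443, -2.2048]
```

View pics/t19.png

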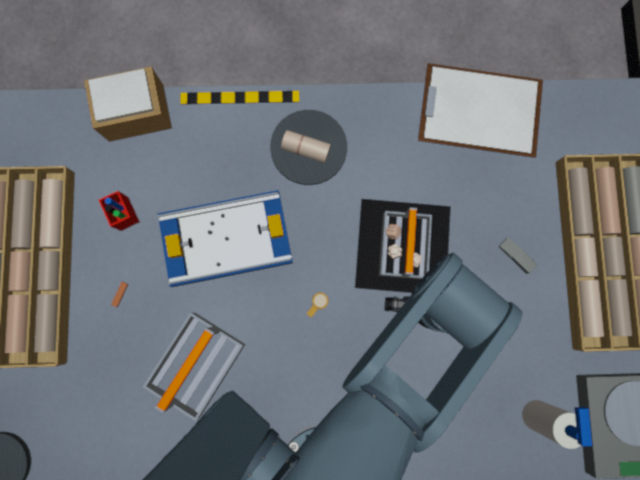

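View pics/s19.png

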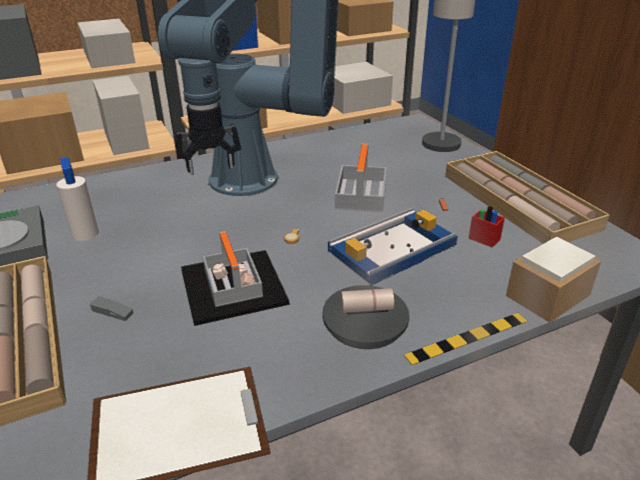

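The pictures show the sieve standing on the mat at about (406,243) in the top view, with three chips in it. Five buttons lie in the pan, around (218,230), and the bystanders have not moved.

```bash
python3 -c "
from bench import ticket
print(ticket.hand_in())"
```

```text
the job is handed in; nothing more can be done
None
```

I shook the sieve until all five carbide buttons were in the pan. I then set it on the black mat with the three quartzite chips still in it, let go, and handed the job in at about 29.6 s.

- **Knocks:** I felt out the left buffer first with a slow push (about 9–11 N, roughly 3–4 mm), then knocked the right one (about 9 N at first, 11.6 N at most, roughly 3–5 mm). After that I shook between both ends at about 0.22 m/s.
- **Buttons:** Partway through I let go and raised the gripper to look into the sieve from three angles. The bars looked clear, so I gripped it again and shook briefly once more. After the lift, the top camera showed all five buttons in the pan.
- **Mat:** The foam was carrying nearly the whole weight before I let go. The sieve stands within about 2 mm of the mat's middle, and the bystanders look unmoved in the last pictures.

**Less certain:**
- **Compressions:** All buffer and rail figures are worked out from wrist force and position, since the joints are not reported. At one fast right-hand knock the vertical wrist force reached 10.4 N. That could mean the rails were pressed close to their 7 mm limit for a moment, so I raised the tool by 0.8 mm for the rest of the shaking.
- **Peaks between readings:** Force was only read at the end of each move, so I did not measure the peaks in between.

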